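# Lock a lamp stand's sliding leg at its length mark

## Robot

A 6-joint arm with a two-finger parallel gripper is mounted at the origin on the work surface. World frame = base frame: x ahead of the robot, y to its left, z up, the work surface at z = 0. Lengths are in mm, angles in rad, forces in N, time in s.
With the tool pointing down it reaches from about 400 to 925 mm from the base axis. Payload 12.5 kg.
Tool frame: the origin (TCP) lies midway between the tips of the shut fingers; the grasp point (between the pads) lies 19 mm behind it (env.pinch_z is the z of the grasp point in the tool frame, in mm); z points along the fingers, y is the line along which they close (so a half turn about z gives the same grasp; the last joint's range is limited). The gripper opens to 95 mm and grips with 3 to 60 N. Pads are 20 mm wide; open, the fingers measure 119 mm over their backs; the gripper's body (75 mm by 180 mm) begins 59 mm behind the grasp point.
Start: joints at [-1.262, 0.491, 1.559, -0, 1.092, -0.106], TCP at [251.904, -572.009, 190.061] pointing down, gripper open.
Joint ranges: [-3.1, 3.1], [-0.84, 2.19], [0.05, 2.79], [-1.13, 4.28], [0.06, 2.93], [-2.69, 2.69]. Speed limits (rad/s): [2.22, 2.22, 2.79, 3.14, 3.14, 3.14].

## Interface

Orientations are given as [roll, pitch, yaw] about the fixed x, y, z axes, in that order (R = Rz(yaw) Ry(pitch) Rx(roll)).
In Python, from cell import env, eyes gives the robot as it stands.
- The arm moves only by the shell command python3 -m inch 'ROWS'. ROWS is JSON, a list of rows, each a list of 3 entries, a list of its own where there are three numbers: the shift along the tool's x, y, z in units of 60 mm (1.0 is 60 mm), then the turn about the tool's z in units of 5 degrees (1.0 is 5 degrees), then the closure, from -1 (fully open) to 1 (shut). In form: [[[tx, ty, tz], turn, claw], ...]. A call has exactly 10 rows; each row shifts and turns the commanded pose from where the row before left it, along the tool's axes as they then stand; what a row does not reach is not made up. A row lasts 1/8 s, in which the tool goes at most 62.5 mm and 10.7 degrees, less where a joint would pass 70% of its speed; a pose out of reach is approached as far as the arm can. A call is refused whole if a number of a shift passes 1 or a number of a turn 1, either way. A call with a gripper value outside its range is refused whole. The fingers move at their own pace and stop on an object; the grip force is fixed at half the most. Time passes only in rows, so rows that do not move let the fingers close, or fill a call up. It gives the time, the measured TCP pose, the force, the opening and the grip force at its end, in the units of the state.
- env.state(): the state, without advancing time (a new reading comes with each control period).
- eyes.read_camera(name): name is "side" or "top"; returns a dict with "pixels" (384x512x3 uint8, red, green, blue), "fx", "fy", "cx", "cy" (pixels), "distortion" ([k1, k2, p1, p2, k3] as OpenCV has them; the pictures are not rectified), "extrinsics" (4x4, takes a point from world to camera coordinates). Camera axes: x right, y down, z forward; pixel columns grow to the right and rows downward; lengths in mm; the calibration is good to about 2 mm. A picture is of the moment at which its call begins. There is no depth.
- env.job_done(): hands the job in; it is judged then, once.
Trained networks look in a picture, given as the dict that the camera call returned (one of the last four; its "shot" number tells which), for a name from the list of things; names that differ only in an ending like _2 or _b are one class to them, and where a whole thing is asked for, a point or a joint stands for the part that bears it (a point fixed in the world has none). Each returns a list of dicts, best first, with "score" (0 to 1); they miss things now and then, are a little off and sometimes report something else, mostly with a low value. They report only what shows in the picture. A call takes as long as a camera call. They do not tell look-alikes from the thing itself.
- eyes.boxes_of(name, picture): "centre" ([row, column] in pixels, amid what is visible of it).
- eyes.cut_out(name, picture): "mask" (384x512 bool, what is visible of it) and "centre" ([row, column] in pixels, amid what is visible of it).
- eyes.spot_point(name, picture): "centre" ([row, column] in pixels: a listed point, or the origin of a listed thing).
The state is a dict: "t": time; "joints": joint angles; "qvel": joint speeds; "tau": joint torques, N m; "eef_pos": TCP position; "tcp_rot": TCP orientation; "ft_force": force on the tool from outside, world axes, zero at the start; "moment": the same for the moment, N m; "opening": opening from 0.0 (shut) to 1.0 (fully open); "grip_force": force on a finger pad.
Only numpy, scipy, OpenCV 4.12 (cv2) and the standard library are available. Lean on these libraries where they do the work, as an engineer would, in place of code of your own. Each camera call takes 0.05 s, during which the arm holds its last target. There are 200 camera calls.

## Task

Set up the table-lamp stand: grip its sprung sliding leg, push it down into the tube until the dark ring mark is level with the collar's top rim, and hold it there. Without letting go or letting the leg slip off the mark, sweep the cam lever round the collar, counter-clockwise seen from above, until it is fully closed against its stop. Finish while still gripping the leg at the mark with the lever closed, and leave the shade, remote, tumbler and books where they are.

Things in the scene. Friction and masses are not known exactly. Their poses are not given: they have to be found in the camera images.
- lamp: Table-lamp stand without its shade, fixed to the table: round dark steel foot 170 mm across rising to 28 mm, upright brass tube 32 mm across, dark steel collar 43 mm across whose top rim is 140 mm above the table. Origin: centre of the foot's underside; z up, on the axis of tube, collar, leg and lever.
- rim (a point): Centre of the collar's top rim, on the stand's axis, 140 mm above the table.
- leg (a joint): How far the leg has been pushed into the tube, in m: 0 = fully out (where it starts), 0.045 = the ring mark level with the collar's rim, 0.075 = bottom stop. A spring pushes the leg up with about 5 to 9 N, so it pops out again when let go; closing the lever does not change that spring. The leg also turns freely about its own upright axis.
- leg_top (a point): Centre of the top end of the sliding leg: a plain round upright brass rod, 25 mm across (its last 6 mm only 17 mm across), 95 mm of it above the collar's rim at the start and 50 mm when at the mark. It is gripped from above, with the hand at any yaw. Moves with the leg.
- mark (a point): Centre, on the axis, of the dark ring mark round the leg (3 mm wide), 50 mm below the leg's top; 45 mm above the rim at the start, to be brought level with rim.
- lever (a joint): Angle of the cam lever round the stand's axis, in rad: grows counter-clockwise seen from above, starts open at 0 to 0.3, closed against its stop at 1.0. Stiff hinge (about 0.1 N m), stays where it is left. The stop is a small dark post by the collar that stays below its rim (top 125 mm above the table).
- lever_tip (a point): Middle of the top edge of the lever's upright aluminium grip plate, 45 mm out from the stand's axis. The plate is 8 mm thick, lies radially 18 to 62 mm from the axis, its top 30 mm above the rim, 170 mm above the table, and turns about the axis: a fingertip of the hand that grips the leg low pushes it round when the hand turns about the leg.
- shade: Bystander: grey fabric lamp shade, open cone, 170 mm across below, 136 mm above, 130 mm high. Origin: centre of its underside.
- remote: Bystander: black remote control 160 x 45 x 18 mm. Origin: centre of its underside.
- tumbler: Bystander: glass tumbler 72 mm across, 95 mm high. Origin: centre of its underside.
- books: Bystander: two stacked books, 200 x 140 mm, 50 mm high. Origin: centre of the underside.
There are look-alikes about, which are no part of the job. Leave any orange or purple look-alike of the lamp alone.

How it is judged:
By the outcome, as a careful person would: the job done as asked, in the order asked, and still so for the second after the job is handed in, while the arm keeps its last pose, push and grip.
It also fails if it takes over 45 s, if anything falls off the work surface, if the arm or the gripper's body presses on something with over 40 N, if the wrist force passes 120 N, or if a joint passes its speed limit or range.

## Working session

There is one attempt and no reset: what is moved stays moved. The work goes in short steps, Python scripts to look and compute and a shell command to move; the robot and the scene stay as the last step left them, time stands still between calls to the robot, and variables do not carry over. Pictures are saved under pics/ and viewed, at most 10 in all, crops included, and the job is handed in when it is done.

```bash
mkdir -p pics; ls; cat > h.py <<'E'
import numpy as np, cv2
from cell import env, eyes
def K(p): return np.array([[p["fx"],0,p["cx"]],[0,p["fy"],p["cy"]],[0,0,1.]])
def P(p): return np.array(p["extrinsics"])[:3]
def und(p,rc): return cv2.undistortPoints(np.array([[[rc[1],rc[0]]]],float),K(p),np.array(p["distortion"],float))[0,0]
def tri(p,a,q,b):
    X=cv2.triangulatePoints(P(p),P(q),und(p,a).reshape(2,1),und(q,b).reshape(2,1))[:,0]; return X[:3]/X[3]
def proj(p,X):
    E=P(p); r,_=cv2.Rodrigues(E[:,:3]); u=cv2.projectPoints(np.array([X],float),r,E[:,3],K(p),np.array(p["distortion"],float))[0][0,0]; return u[::-1]
def save(p,n): cv2.imwrite(n,cv2.cvtColor(p["pixels"],cv2.COLOR_RGB2BGR))
E
python3 - <<'E'
from h import *
s=eyes.read_camera("side");t=eyes.read_camera("top")
im=np.hstack([s["pixels"],t["pixels"]])
for p,n in((s,"side"),(t,"top")):
    save(p,f"pics/{n}0.png"); print(n,-P(p)[:,:3].T@P(p)[:,3], p["fx"])
    for k in["lamp","rim","leg_top","mark","lever_tip","shade","tumbler","books","remote"]:
        print(k,[(np.round(d["centre"],1).tolist(),round(d["score"],2)) for d in eyes.spot_point(k,p)][:4])
print(env.state(),env.pinch_z)
E
```

```text
pics
side [ -53.7888219   783.00975343 1186.22243046] 441.14257043560326
lamp [([195.8, 300.9], 0.84), ([196.3, 205.8], 0.62), ([157.7, 232.6], 0.62), ([218.7, 355.2], 0.5)]
rim [([134.6, 234.2], 0.78), ([169.7, 304.7], 0.71), ([208.0, 258.4], 0.65), ([172.6, 200.2], 0.58)]
leg_top [([149.1, 196.1], 0.73), ([188.4, 256.6], 0.66), ([147.1, 305.5], 0.66), ([115.9, 232.6], 0.43)]
mark [([205.3, 257.9], 0.65), ([156.3, 198.3], 0.62), ([156.3, 306.4], 0.57), ([125.5, 231.2], 0.57)]
lever_tip [([156.2, 207.7], 0.69), ([123.8, 242.2], 0.68), ([162.5, 316.2], 0.56), ([196.2, 272.3], 0.46)]
shade [([188.9, 254.7], 0.67), ([293.2, 168.7], 0.58)]
tumbler [([151.3, 284.3], 0.91)]
books [([345.5, 240.8], 0.85)]
remote [([170.0, 341.3], 0.6)]
top [ 302.52654646    8.76604643 1895.29819786] 484.89330588582726
lamp [([134.4, 304.0], 0.79), ([212.9, 241.0], 0.76), ([138.4, 249.2], 0.72), ([264.0, 315.1], 0.69)]
rim [([131.9, 249.7], 0.85), ([203.0, 241.0], 0.79), ([263.4, 323.4], 0.73), ([124.2, 306.7], 0.68)]
leg_top [([200.2, 238.7], 0.62), ([120.7, 249.0], 0.62), ([206.7, 311.2], 0.59), ([116.8, 3
[... 340 characters left out ...]
emote [([224.3, 362.5], 0.82)]
{'t': 1.0, 'joints': array([-1.26161361e+00,  4.90868805e-01,  1.55889720e+00, -1.39662021e-05,
        1.09171453e+00, -1.05617719e-01]), 'qvel': array([-0.0004444 ,  0.00069327, -0.00103433,  0.00123987,  0.00038727,
       -0.00188351]), 'tau': array([ 1.71449276e-03, -6.12462902e+01, -2.58431715e+01,  6.93407399e-02,
        4.45994921e-02,  2.68047067e-06]), 'eef_pos': array([ 251.89195015, -572.01076003,  190.08129702]), 'tcp_rot': array([3.14148246e+00, 2.41455751e-05, 4.14806875e-01]), 'ft_force': array([-0.090389  , -0.93564526,  0.11592303]), 'moment': array([0.00419141, 0.0132262 , 0.10012207]), 'grip_force': 0.0, 'opening': 1.0012064281933677} -18.8
```

View pics/side0.png

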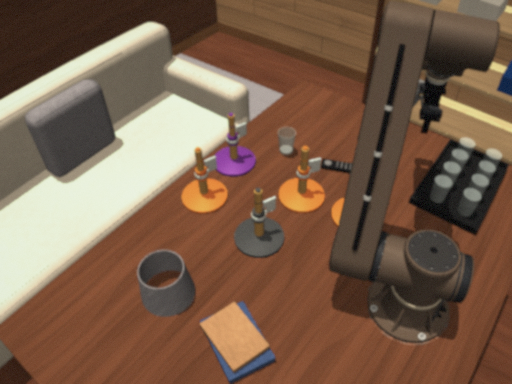

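View pics/top0.png

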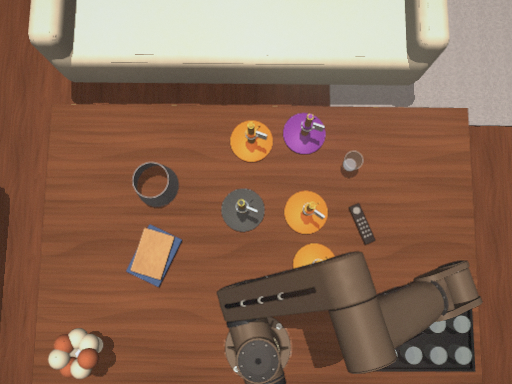

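Side view: the real lamp has the dark foot at about (row 237, col 259), its leg top is near (190, 258) and its lever plate points right near (203, 270). In the top view its foot is at (210, 243). Orange and purple stands are look-alikes.

```bash
python3 - <<'E'
from h import *
acc={}
for i in range(3):
    s=eyes.read_camera("side");t=eyes.read_camera("top")
    for k,a0,b0 in(("lamp",(237,259),(211,242)),("rim",(208,258),(204,241)),("leg_top",(189,257),(200,240)),("mark",(203,258),(203,241)),("lever_tip",(199,270),(209,253))):
        def best(p,c):
            d=[x["centre"] for x in eyes.spot_point(k,p) if np.hypot(*(np.array(x["centre"])-c))<13]
            return min(d,key=lambda x:np.hypot(*(np.array(x)-c))) if d else None
        a,b=best(s,a0),best(t,b0)
        print(k,a,b,tri(s,a,t,b).round(1) if a is not None and b is not None else None)
a=s["pixels"][175:260,225:295];b=t["pixels"][170:255,207:277]
im=np.hstack([cv2.resize(x,None,fx=5.5,fy=5.5,interpolation=cv2.INTER_CUBIC) for x in(a,b)])
save({"pixels":im},"pics/crop1.png");print(im.shape)
E
```

```text
lamp [238.6, 258.4] [211.1, 244.8] [521.2  57.1 -15.2]
rim [207.8, 259.9] [205.0, 240.2] [516.3  65.5 156.5]
leg_top [184.6, 256.7] [202.3, 241.3] [520.   62.4 253.2]
mark [200.8, 260.1] [203.7, 238.3] [514.3  70.  194.6]
lever_tip [200.7, 274.1] [210.3, 251.7] [494.8  22.9 166.6]
lamp [238.1, 261.9] [211.8, 243.3] [511.4  59.6  -0.8]
rim [210.4, 259.5] [204.1, 240.4] [520.4  64.7 141. ]
leg_top [187.1, 255.0] None None
mark None [203.7, 241.2] None
lever_tip [200.5, 271.1] [210.5, 250.4] [497.   29.4 170.7]
lamp [239.3, 259.0] [211.5, 241.7] [515.   67.2  -2.9]
rim [208.5, 261.1] [205.2, 237.7] [511.2  72.4 163.9]
leg_top None [202.1, 240.3] None
mark [203.6, 257.3] [202.8, 240.4] [524.1  65.4 170.2]
lever_tip [199.2, 271.1] [208.4, 251.4] [502.9  24.9 169.5]
(468, 770, 3)
```

View pics/crop1.png

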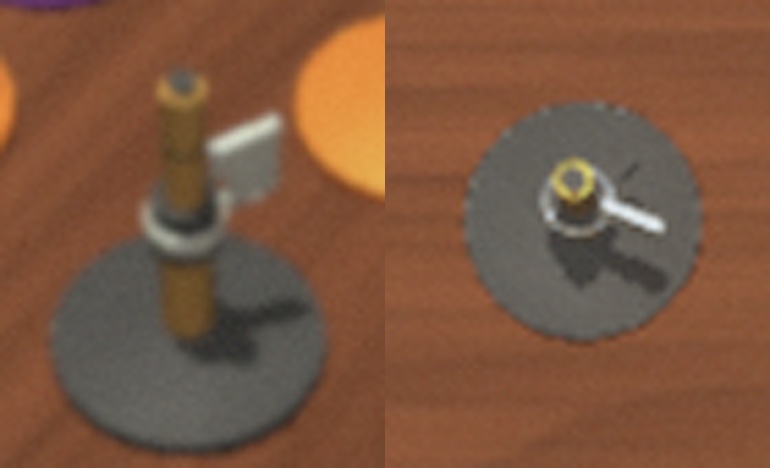

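Side crop: leg top centre at crop (182, 82), plate top edge from (210, 152) to (280, 120). Top crop: leg top at (573, 181), plate from (605, 203) to (662, 227), foot centred at (583, 221).

```bash
python3 - <<'E'
from h import *
s=eyes.read_camera("side");t=eyes.read_camera("top")
S=lambda x,y:((y+.5)/5.5-.5+175,(x+.5)/5.5-.5+225)
T=lambda x,y:((y+.5)/5.5-.5+170,(x-385+.5)/5.5-.5+207)
print("legtop",tri(s,S(182,80),t,T(573,181)))
a=tri(s,S(212,150),t,T(605,203));b=tri(s,S(280,121),t,T(662,227));print("tip",(a+b)/2,a,b)
# foot fit by ray on plane z (foot edge ~ z 3..), top view
def ray(p,rc,z):
    E=P(p);c=-E[:,:3].T@E[:,3];d=E[:,:3].T@np.r_[und(p,rc),1];return c+d*(z-c[2])/d[2]
print("foot top",ray(t,T(583,221),5)); print("foot side",ray(s,S(188,340),5))
print("legtop@235",ray(t,T(573,181),235),ray(s,S(182,80),235))
print("tip@170",ray(t,T(633,215),170),ray(s,S(246,135.5),170))
# dark foot mask centroid
for p,c in((t,(211,243)),(s,(238,259))):
    f=p["pixels"].astype(int); m=((f.max(2)-f.min(2)<22)&(f.max(2)<125)).astype(np.uint8)
    m=cv2.morphologyEx(m,cv2.MORPH_CLOSE,np.ones((9,9)));n,l,st,ce=cv2.connectedComponentsWithStats(m)
    k=l[c[0],c[1]]
    if not k: print("none");continue
    cn=max(cv2.findContours((l==k).astype(np.uint8),0,1)[0],key=len)
    h=cv2.convexHull(cn)[:,0]; g=np.array([ray(p,(y,x),6)[:2] for x,y in h]).astype(np.float32)
    print(st[k],cv2.minEnclosingCircle(g),cv2.fitEllipse(g))
E
```

```text
legtop [519.25022831  63.39131468 235.58155007]
tip [505.13669241  25.30199022 167.46180955] [513.87932172  44.47222744 165.96656348] [496.3940631    6.131753   168.95705563]
foot top [519.52067448  62.77297038   5.        ]
foot side [520.72184046  63.38132589   5.        ]
legtop@235 [518.32074899  62.81373401 235.        ] [520.67090943  63.43267215 235.        ]
tip@170 [504.81324795  25.55853084 170.        ] [503.79296229  27.28166107 170.        ]
[ 222  189   42   43 1408] ((519.6305541992188, 63.26504898071289), 83.67781829833984) ((519.8456420898438, 62.92819595336914), (164.502685546875, 166.6935577392578), 110.31411743164062)
[ 235  200   49   57 1634] ((537.2142944335938, 20.7796573638916), 129.14425659179688) ((532.6154174804688, 30.868450164794922), (168.1900177001953, 252.11819458007812), 21.34016227722168)
```

Axis ≈ (519.6, 63.1) with leg top at 235.6, which agrees with the 235 given. The lever points at about −112°. I'll lift clear of the look-alikes, travel over, then turn the hand to yaw ≈ 95°.

```bash
python3 -m inch '[[[0,0,-0.6],0,-1],[[0,0,-0.65],0,-1],[[0,0,-0.6],0,-1],[[0.55,-0.52,0],0,-1],[[0.55,-0.52,0],0,-1],[[0.55,-0.52,0],0,-1],[[0.55,-0.52,0],0,-1],[[0.55,-0.52,0],0,-1],[[0.55,-0.52,0],0,-1],[[0.55,-0.52,0],0,-1]]' && python3 -m inch '[[[0.55,-0.52,0],0,-1],[[0.55,-0.52,0],0,-1],[[0.55,-0.52,0],0,-1],[[0.55,-0.52,0],0,-1],[[0.55,-0.52,0],0,-1],[[0.55,-0.52,0],0,-1],[[0.55,-0.52,0],0,-1],[[0.55,-0.52,0],0,-1],[[0,0,0],-1,-1],[[0,0,0],-1,-1]]'&& python3 -m inch '[[[0,0,0],-1,-1],[[0,0,0],-1,-1],[[0,0,0],-1,-1],[[0,0,0],-1,-1],[[0,0,0],-1,-1],[[0,0,0],-1,-1],[[0,0,0],-1,-1],[[0,0,0],-1,-1],[[0,0,0],-1,-1],[[0,0,0],-1,-1]]'
```

```text
t: 4.15
eef_pos: [375.6, -277.6, 301.2]
tcp_rot: [3.141, -0.0, 0.415]
ft_force: [0.0, 0.6, 0.3]
opening: 0.995
grip_force: 0.0
t: 5.4
eef_pos: [516.3, 56.5, 300.9]
tcp_rot: [-3.142, 0.0, 0.594]
ft_force: [0.0, 0.1, -0.2]
opening: 1.003
grip_force: 0.0
t: 6.65
eef_pos: [516.3, 55.8, 301.1]
tcp_rot: [3.141, 0.0, 1.465]
ft_force: [-0.3, -0.2, 0.1]
opening: 0.999
grip_force: 0.0
```

```bash
python3 -m inch '[[[0,0,0],-1,-1],[[0,0,0],-1,-1],[[0.12,0.065,0],0,-1],[[0,0,0.25],0,-1],[[0,0,0.3],0,-1],[[0,0,0.3],0,-1],[[0,0,0],0,-1],[[0,0,0],0,-1],[[0,0,0],0,-1],[[0,0,0],0,-1]]'; python3 - <<'E'
from h import *
s=eyes.read_camera("side");t=eyes.read_camera("top");st=env.state();print(st["eef_pos"],st["tcp_rot"],proj(s,st["eef_pos"]),proj(t,st["eef_pos"]),proj(s,(519.6,63.1,235)))
a=s["pixels"][150:240,215:305];b=t["pixels"][160:250,200:290]
im=np.hstack([cv2.resize(x,None,fx=4.4,fy=4.4,interpolation=cv2.INTER_CUBIC) for x in(a,b)])
save({"pixels":im},"pics/crop2.png")
E
```

```text
t: 7.9
eef_pos: [519.9, 63.2, 250.4]
tcp_rot: [3.141, 0.0, 1.636]
ft_force: [0.1, -0.4, -0.8]
opening: 1.001
grip_force: 0.0
[519.79350093  63.26469957 250.25948226] [3.14111077e+00 9.74523083e-05 1.63648695e+00] [185.6647402  257.86728264] [201.49578566 240.50973568] [189.22603438 258.0321042 ]
```

View pics/crop2.png

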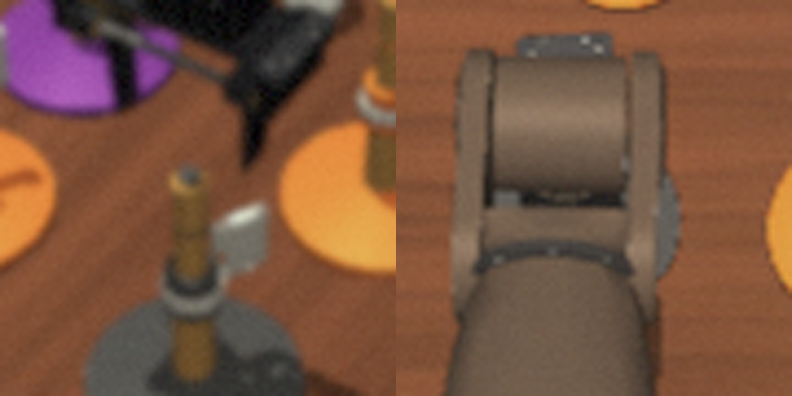

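Side view: the open fingertips at crop (250, 165) and (120, 100) straddle the leg top at (190, 180). The lever plate sits at (240, 235), with the rear finger on its clockwise side. Next, descend to TCP z ≈ 197 and close.

```bash
python3 -m inch '[[[0,0,0.22],0,-1],[[0,0,0.22],0,-1],[[0,0,0.22],0,-1],[[0,0,0.22],0,-1],[[0,0,0],0,-1],[[0,0,0],0,0.5],[[0,0,0],0,1],[[0,0,0],0,1],[[0,0,0],0,1],[[0,0,0],0,1]]' && python3 -m inch '[[[0,0,0],0,1],[[0,0,0],0,1],[[0,0,0],0,1],[[0,0,0],0,1],[[0,0,0],0,1],[[0,0,0],0,1],[[0,0,0],0,1],[[0,0,0],0,1],[[0,0,0],0,1],[[0,0,0],0,1]]'
```

```text
t: 9.25
eef_pos: [519.7, 63.2, 197.3]
tcp_rot: [3.141, 0.0, 1.637]
ft_force: [-0.8, 0.2, -0.5]
opening: 0.531
grip_force: 0.0
t: 10.5
eef_pos: [519.8, 63.2, 197.2]
tcp_rot: [3.141, 0.0, 1.636]
ft_force: [3.2, 0.2, -0.4]
opening: 0.251
grip_force: 30.0
```

```bash
python3 -m inch '[[[0,0,0.08],0,1],[[0,0,0.12],0,1],[[0,0,0.12],0,1],[[0,0,0.12],0,1],[[0,0,0.12],0,1],[[0,0,0.11],0,1],[[0,0,0.08],0,1],[[0,0,0],0,1],[[0,0,0],0,1],[[0,0,0],0,1]]'; python3 - <<'E'
from h import *
s=eyes.read_camera("side");print(env.state()["eef_pos"],proj(s,(519.6,63.1,190)),proj(s,(519.6,63.1,140)))
for k in("leg_top","mark","rim","lever_tip"): print(k,[(d["centre"],round(d["score"],2)) for d in eyes.spot_point(k,s) if abs(d["centre"][1]-262)<20 and d["centre"][0]<225])
save({"pixels":cv2.resize(s["pixels"][165:235,220:310],None,fx=8,fy=8,interpolation=cv2.INTER_CUBIC)},"pics/crop3.png")
E
```

```text
t: 11.75
eef_pos: [520.2, 63.2, 152.9]
tcp_rot: [3.14, 0.0, 1.637]
ft_force: [1.9, 0.6, 8.3]
opening: 0.251
grip_force: 30.0
[520.185336    63.2262909  152.94965633] [199.40261686 258.25908926] [210.14923248 258.49873478]
leg_top [([198.5, 254.1], 0.49)]
mark [([215.6, 257.1], 0.41)]
rim [([210.8, 257.0], 0.66)]
lever_tip [([199.8, 271.7], 0.6)]
```

View pics/crop3.png

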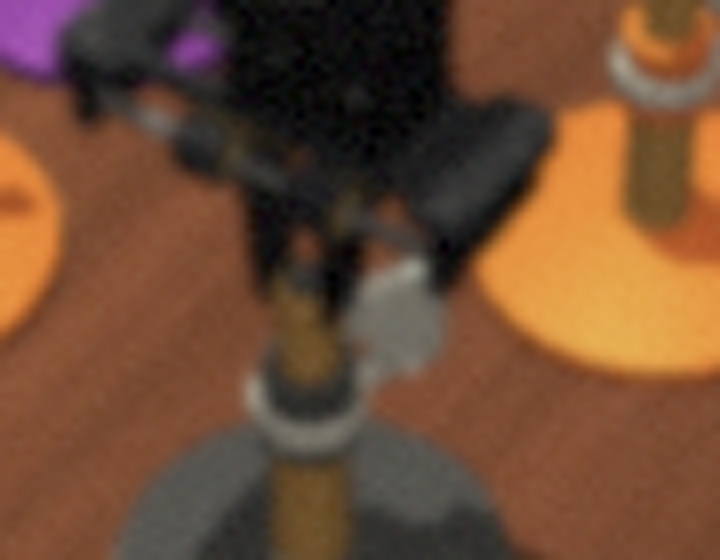

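Side view: the leg top is at crop (305, 272), matching the prediction for 190 mm. The mark is merged with the collar rim near (308, 365), and the lever plate at (395, 315) is still open with a finger clear of it. The TCP is down 44.3 mm with an 8 N spring, so I'll add 0.7 mm and start the sweep.

```bash
python3 -m inch '[[[0,0,0.012],0,1],[[0,0,0],-0.6,1],[[0,0,0],-1,1],[[0,0,0],-1,1],[[0,0,0],-1,1],[[0,0,0],-1,1],[[0,0,0],-1,1],[[0,0,0],-0.6,1],[[0,0,0],0,1],[[0,0,0],0,1]]'; python3 - <<'E'
from h import *
x=env.state();print(x["eef_pos"],x["moment"],np.degrees(x["tcp_rot"][2]))
E
python3 -m inch '[[[0,0,0],-0.6,1],[[0,0,0],-0.8,1],[[0,0,0],-0.8,1],[[0,0,0],-0.8,1],[[0,0,0],-0.8,1],[[0,0,0],-0.8,1],[[0,0,0],-0.8,1],[[0,0,0],-0.6,1],[[0,0,0],0,1],[[0,0,0],0,1]]'; python3 - <<'E'
from h import *
x=env.state();print(x["eef_pos"],x["moment"],np.degrees(x["tcp_rot"][2]))
s=eyes.read_camera("side")
print([(d["centre"],round(d["score"],2)) for d in eyes.spot_point("lever_tip",s)])
save({"pixels":cv2.resize(s["pixels"][165:235,220:310],None,fx=8,fy=8,interpolation=cv2.INTER_CUBIC)},"pics/crop4.png")
E
```

```text
t: 13.25
eef_pos: [520.2, 63.2, 152.3]
tcp_rot: [3.14, 0.001, 2.178]
ft_force: [1.1, 0.9, 7.2]
opening: 0.253
grip_force: 30.0
[520.15219133  63.24110651 152.2513457 ] [-0.04488132 -0.31979379  0.05057768] 124.7748703387708
t: 14.5
eef_pos: [520.1, 63.2, 152.3]
tcp_rot: [3.141, 0.001, 2.701]
ft_force: [0.1, -0.7, 8.3]
opening: 0.25
grip_force: 30.0
[520.14162081  63.19892186 152.26311531] [ 0.00446306 -0.33083223 -0.00395448] 154.77261220727743
[([162.3, 317.1], 0.64), ([153.8, 210.8], 0.62), ([197.8, 270.7], 0.53)]
```

View pics/crop4.png

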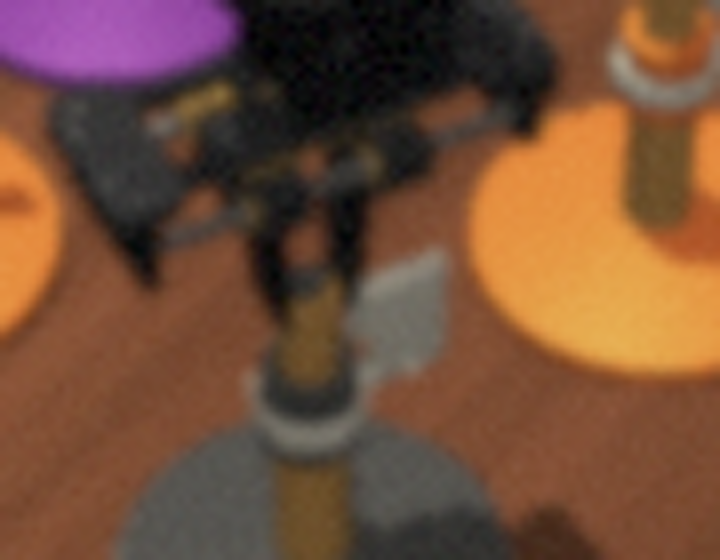

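The image shows the fingers beside the rod at (270, 265) and (345, 250), and the plate top edge from (365, 285) to (445, 252). I'll compare that with predicted plate projections to get the lever angle.

```bash
python3 - <<'E'
from h import *
s=eyes.read_camera("side");c=np.array([519.6,63.1])
f=lambda r,a,z:np.r_[c+r*np.array([np.cos(np.radians(a)),np.sin(np.radians(a))]),z]
for a in(-120,-112,-104,-96,-88,-80,-72,-64): print(a,*[((proj(s,f(r,a,170))[::-1]-[220,165]+.5)*8).round() for r in(18,45,62)])
print("fingers",[((proj(s,f(r,154.8+90*k,152))[::-1]-[220,165]+.5)*8).round() for r in(18,) for k in(1,-1)])
E
```

```text
-120 [354. 301.] [417. 281.] [457. 268.]
-112 [351. 296.] [410. 270.] [446. 254.]
-104 [347. 293.] [400. 261.] [434. 241.]
-96 [343. 289.] [389. 252.] [419. 229.]
-88 [338. 286.] [377. 245.] [401. 219.]
-80 [332. 284.] [363. 239.] [383. 211.]
-72 [326. 282.] [349. 235.] [363. 205.]
-64 [320. 281.] [334. 232.] [342. 201.]
fingers [array([352., 329.]), array([271., 361.])]
```

```bash
python3 - <<'E'
from h import *
s=eyes.read_camera("side");a=s["pixels"][150:225,220:300]
k=8;im=cv2.resize(a,None,fx=k,fy=k,interpolation=cv2.INTER_LANCZOS4);im=np.clip(im.astype(float)*1.6+15,0,255).astype(np.uint8).copy()
c=np.array([520.1,63.2]);d=np.array([np.cos(np.radians(64.8)),np.sin(np.radians(64.8))])
n=np.array([-d[1],d[0]])
for z,col in((152,(255,0,0)),(171,(0,255,0)),(190,(0,0,255)),(230,(255,255,0))):
    for r in(12.5,24.5,-12.5,-24.5):
        for w in(-10,10):
            u=(proj(s,np.r_[c+d*r+n*w,z])[::-1]-[220,150]+.5)*k;cv2.circle(im,tuple(int(v) for v in u),2,col,-1)
save({"pixels":im},"pics/crop5.png");print(im.shape)
E
```

```text
(600, 640, 3)
```

View pics/crop5.png

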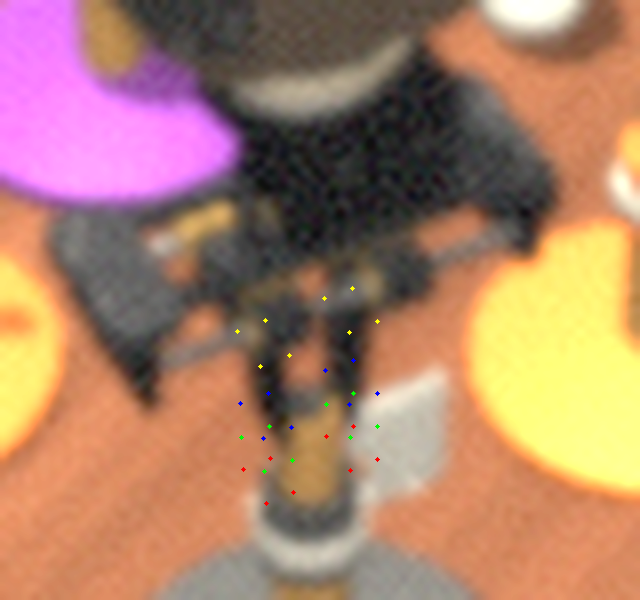

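Crop5 shows the fingers ending near rows 405–435, at about z 175–185, while the TCP's predicted tip is the red dots at z 152. The plate is unmoved at −112° even though the finger is now over it. The visible fingertips therefore sit about 25–30 mm above the reported TCP, so I'll check that against the start picture.

```bash
python3 - <<'E'
from h import *
s=eyes.read_camera("side");k=8
im=cv2.cvtColor(cv2.imread("pics/side0.png"),cv2.COLOR_BGR2RGB)[75:150,395:475]
im=cv2.resize(im,None,fx=k,fy=k,interpolation=cv2.INTER_LANCZOS4);im=np.clip(im.astype(float)*1.8+15,0,255).astype(np.uint8).copy()
c=np.array([251.9,-572]);a=.4148-np.pi/2;d=np.array([np.cos(a),np.sin(a)])
for z,col in((190,(255,0,0)),(209,(0,255,0)),(268,(255,255,0))):
    for r in(47.5,59.5,-47.5,-59.5):
        u=(proj(s,np.r_[c+d*r,z])[::-1]-[395,75]+.5)*k;cv2.circle(im,tuple(int(v) for v in u),3,col,-1)
save({"pixels":im},"pics/crop6.png")
E
```

```text
(no output)
```

View pics/crop6.png

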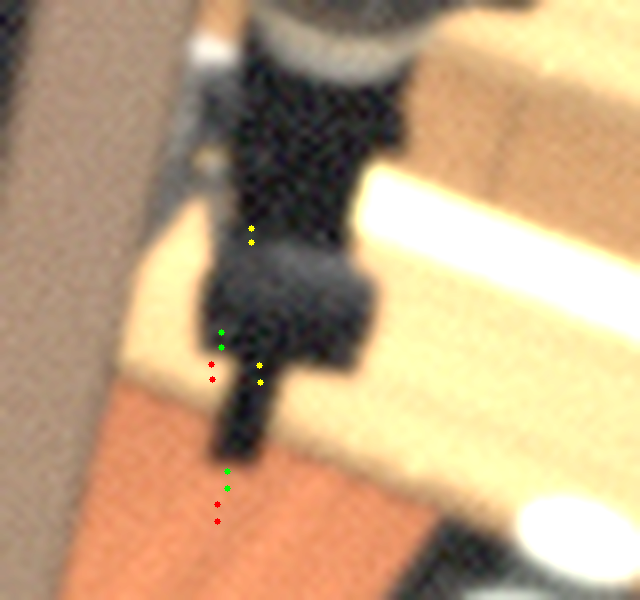

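The start picture shows the same offset: the fingertip ends at row 460 against a predicted 510, about 27 mm above the nominal TCP. The lever hasn't been touched. I'll raise the leg back, turn the hand back, and regrip about 26 mm lower.

```bash
python3 -m inch '[[[0,0,-0.06],1,1],[[0,0,-0.08],1,1],[[0,0,-0.08],1,1],[[0,0,-0.08],1,1],[[0,0,-0.08],1,1],[[0,0,-0.08],1,1],[[0,0,-0.08],1,1],[[0,0,-0.08],1,1],[[0,0,-0.08],1,1],[[0,0,-0.06],1,1]]' && python3 -m inch '[[[0,0,0],1,1],[[0,0,0],0.8,1],[[0,0,0],0,0.1],[[0,0,0],0,0.1],[[0,0,0],0,0.1],[[0,0,0],0,0.1],[[0,0,0.1],0,0.1],[[0,0,0.12],0,0.1],[[0,0,0.12],0,0.1],[[0,0,0.09],0,0.1]]'
```

```text
t: 16.0
eef_pos: [519.8, 63.3, 197.5]
tcp_rot: [3.141, 0.0, 1.826]
ft_force: [2.8, 0.5, -23.5]
opening: 0.247
grip_force: 30.0
t: 17.25
eef_pos: [519.6, 63.2, 170.6]
tcp_rot: [-3.141, 0.0, 1.671]
ft_force: [0.2, 0.4, 0.7]
opening: 0.451
grip_force: 0.0
```

```bash
python3 -m inch '[[[0,0,0],0,1],[[0,0,0],0,1],[[0,0,0],0,1],[[0,0,0],0,1],[[0,0,0],0,1],[[0,0,0],0,1],[[0,0,0],0,1],[[0,0,0],0,1],[[0,0,0],0,1],[[0,0,0],0,1]]' && python3 -m inch '[[[0,0,0.06],0,1],[[0,0,0.08],0,1],[[0,0,0.08],0,1],[[0,0,0.08],0,1],[[0,0,0.08],0,1],[[0,0,0.06],0,1],[[0,0,0.04],0,1],[[0,0,0.04],0,1],[[0,0,0.04],0,1],[[0,0,0],0,1]]'
```

```text
t: 18.5
eef_pos: [519.9, 63.2, 171.5]
tcp_rot: [3.141, 0.0, 1.671]
ft_force: [3.8, -0.2, 2.3]
opening: 0.26
grip_force: 30.0
t: 19.75
eef_pos: [520.1, 63.2, 138.1]
tcp_rot: [3.141, 0.0, 1.671]
ft_force: [1.6, -0.2, 6.3]
opening: 0.256
grip_force: 30.0
```

```bash
python3 -m inch '[[[0,0,0.05],0,1],[[0,0,0.05],0,1],[[0,0,0.05],0,1],[[0,0,0.04],0,1],[[0,0,0.01],0,1],[[0,0,0],0,1],[[0,0,0],0,1],[[0,0,0],0,1],[[0,0,0],0,1],[[0,0,0],0,1]]'; python3 - <<'E'
from h import *
x=env.state();print(x["eef_pos"],x["ft_force"],x["moment"],np.degrees(x["tcp_rot"][2]))
s=eyes.read_camera("side");k=8
im=cv2.resize(s["pixels"][165:235,220:310],None,fx=k,fy=k,interpolation=cv2.INTER_LANCZOS4);im=np.clip(im.astype(float)*1.6+15,0,255).astype(np.uint8).copy()
for z in(190,140):
  u=(proj(s,(519.6,63.1,z))[::-1]-[220,165]+.5)*k;cv2.circle(im,tuple(int(v) for v in u),2,(255,0,0),-1)
save({"pixels":im},"pics/crop7.png")
E
```

```text
t: 21.0
eef_pos: [520.1, 63.2, 126.2]
tcp_rot: [3.14, 0.0, 1.671]
ft_force: [1.5, -0.2, 8.1]
opening: 0.258
grip_force: 30.0
[520.10619137  63.2343337  126.2446413 ] [ 1.45620038 -0.15926366  8.14338835] [ 0.03386374 -0.4383934  -0.02212734] 95.7647604976768
```

View pics/crop7.png

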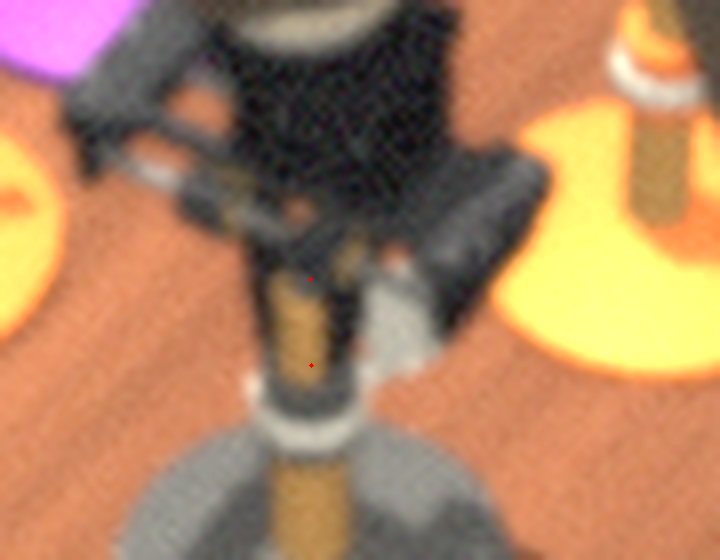

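Fingers now reach down beside the leg to about (345, 365), just above the collar. The leg top is at the predicted red dot (310, 279), and the 8 N reading is spring only. Now the sweep.

```bash
python3 -m inch '[[[0,0,0],-0.6,1],[[0,0,0],-1,1],[[0,0,0],-1,1],[[0,0,0],-1,1],[[0,0,0],-1,1],[[0,0,0],-1,1],[[0,0,0],-1,1],[[0,0,0],-1,1],[[0,0,0],-0.6,1],[[0,0,0],0,1]]'; python3 - <<'E'
from h import *
x=env.state();print(x["eef_pos"],x["ft_force"],x["moment"],np.degrees(x["tcp_rot"][2]))
E
python3 -m inch '[[[0,0,0],-0.5,1],[[0,0,0],-0.5,1],[[0,0,0],-0.5,1],[[0,0,0],-0.5,1],[[0,0,0],-0.5,1],[[0,0,0],-0.5,1],[[0,0,0],-0.5,1],[[0,0,0],-0.5,1],[[0,0,0],0,1],[[0,0,0],0,1]]'; python3 - <<'E'
from h import *
x=env.state();print(x["eef_pos"],x["ft_force"],x["moment"],np.degrees(x["tcp_rot"][2]))
s=eyes.read_camera("side")
print([(d["centre"],round(d["score"],2)) for d in eyes.spot_point("lever_tip",s)])
save({"pixels":np.clip(cv2.resize(s["pixels"][165:235,220:310],None,fx=8,fy=8,interpolation=cv2.INTER_LANCZOS4)*1.6+15,0,255).astype(np.uint8)},"pics/crop8.png")
E
```

```text
t: 22.3
eef_pos: [519.6, 63.3, 126.2]
tcp_rot: [3.142, 0.0, 2.388]
ft_force: [-0.1, 0.9, 8.4]
opening: 0.257
grip_force: 30.4
[519.58216942  63.25703816 126.18473891] [-0.1468243   0.87596502  8.35427213] [ 0.05223462 -0.17435332 -0.04244792] 136.80112681028902
t: 23.55
eef_pos: [519.6, 63.1, 126.2]
tcp_rot: [-3.141, 0.0, 2.736]
ft_force: [-1.1, -1.2, 9.1]
opening: 0.256
grip_force: 30.4
[519.575838    63.11317543 126.17665677] [-1.10433695 -1.24809365  9.07123016] [-0.09517435 -0.13354005 -0.0531908 ] 156.76463375116518
[([155.1, 208.1], 0.64), ([123.5, 241.7], 0.4)]
```

View pics/crop8.png

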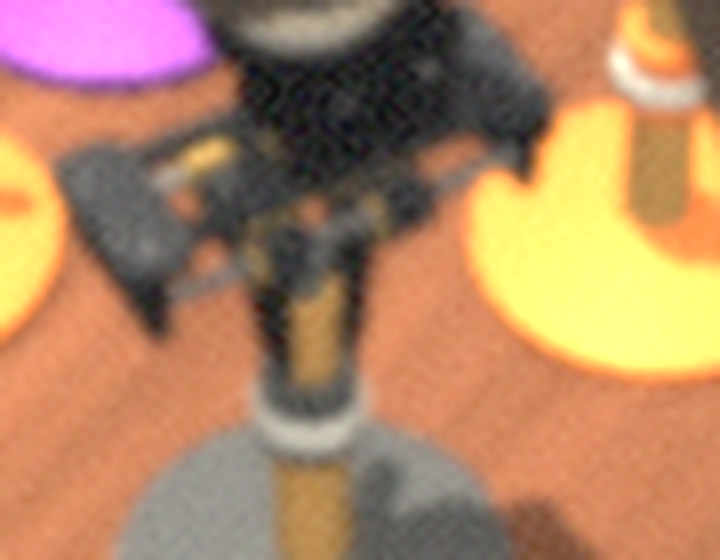

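The plate has left its open position: nothing remains at (400, 320), and it is now hidden behind the hand. I'll continue in smaller steps and watch the moment for the stop.

```bash
cat > m.py <<'E'
from h import *
x=env.state();print(x["t"],x["eef_pos"].round(2),x["ft_force"].round(1),x["moment"].round(3),np.degrees(x["tcp_rot"][2]).round(2),x["joints"][5].round(3),x["tau"][5].round(3))
E
python3 m.py; python3 -m inch '[[[0,0,0],-0.3,1],[[0,0,0],-0.3,1],[[0,0,0],-0.3,1],[[0,0,0],-0.3,1],[[0,0,0],-0.3,1],[[0,0,0],-0.3,1],[[0,0,0],0,1],[[0,0,0],0,1],[[0,0,0],0,1],[[0,0,0],0,1]]' >/dev/null; python3 m.py
python3 -m inch '[[[0,0,0],-0.2,1],[[0,0,0],-0.2,1],[[0,0,0],-0.2,1],[[0,0,0],-0.2,1],[[0,0,0],-0.2,1],[[0,0,0],-0.2,1],[[0,0,0],0,1],[[0,0,0],0,1],[[0,0,0],0,1],[[0,0,0],0,1]]' >/dev/null; python3 m.py
```

```text
23.65 [519.57  63.1  126.16] [-0.1 -1.   9.2] [-0.117 -0.169 -0.099] 156.76 -1.17 -0.084
24.9 [518.43  62.89 126.05] [-6.4 -3.2 11.1] [-0.378  0.651 -0.317] 165.74 -1.327 -0.32
26.15 [516.95  62.29 125.95] [-14.4  -8.2  16.9] [-1.345  1.979 -0.613] 171.72 -1.431 -0.577
```

```bash
python3 - <<'E'
from h import *
c=np.array([519.6,63.1]);f=lambda r,a,z:np.r_[c+r*np.array([np.cos(np.radians(a)),np.sin(np.radians(a))]),z]
for n in("side","top"):
    p=eyes.read_camera(n);g=p["pixels"].astype(int)
    for k in("lever","lever_tip"):
        for d in eyes.cut_out(k,p):
            if np.hypot(*(np.array(d["centre"])-proj(p,(520,45,160))))<25:
                r,q=np.nonzero(d["mask"]);print(n,k,round(d["score"],2),d["centre"],len(r),list(zip(r.tolist(),q.tolist()))[:40])
    for a in(-85,-78,-70,-62,-55): print(n,a,[proj(p,f(r,a,z)).round(1).tolist() for r,z in((25,155),(62,170),(62,145))])
    if n=="side":
        for r in range(186,212): print(r,' '.join("%3d/%-3d"%(g[r,q].mean(),g[r,q].max()-g[r,q].min()) for q in range(254,274)))
E
```

```text
side lever 0.39 [217.3, 257.5] 36 [(216, 252), (216, 263), (216, 264), (217, 252), (217, 253), (217, 254), (217, 262), (217, 263), (217, 264), (218, 253), (218, 254), (218, 255), (218, 256), (218, 257), (218, 258), (218, 259), (218, 260), (218, 261), (218, 262), (218, 263), (219, 253), (219, 254), (219, 255), (219, 256), (219, 257), (219, 258), (219, 259), (219, 260), (219, 261), (219, 262), (220, 255), (220, 256), (220, 257), (220, 258), (220, 259), (220, 260)]
side lever_tip 0.4 [218.1, 260.5] 44 [(216, 252), (216, 263), (216, 264), (217, 252), (217, 253), (217, 254), (217, 255), (217, 261), (217, 262), (217, 263), (217, 264), (218, 252), (218, 253), (218, 254), (218, 255), (218, 256), (218, 257), (218, 258), (218, 259), (218, 260), (218, 261), (218, 262), (218, 263), (218, 264), (219, 253), (219, 254), (219, 255), (219, 256), (219, 257), (219, 258), (219, 259), (219, 260), (219, 261), (219, 262), (219, 263), (220, 254), (220, 255), (220, 256), (220, 257), (220, 258)]
side -85 [[202.0, 262.7], [191.5, 268.8], [196.9, 268.8]]
side -78 [[201.6, 261.8], [190.7, 266.7], [196.1, 266.7]]
[... 4023 characters left out ...]
 55/23   66/40   78/66   87/78   90/80   88/80   85/78   87/76   83/76   86/74   84/76 
210  39/8    30/7    27/9    23/15   45/32   62/51   65/61   66/48   57/31   55/22   68/37   82/63   88/76   85/81   87/79   89/76   87/76   86/73   87/75   84/76 
211  47/10   43/14   33/19   27/19   41/32   61/49   69/53   63/39   56/22   57/13   69/31   88/56   92/69   86/77   88/76   88/74   84/74   86/73   85/76   87/76 
top -85 [[204.5, 248.3], [203.2, 258.5], [204.0, 258.5]]
top -78 [[203.6, 248.2], [201.1, 258.2], [202.0, 258.2]]
top -70 [[202.7, 247.9], [198.8, 257.6], [199.7, 257.5]]
top -62 [[201.8, 247.5], [196.6, 256.6], [197.6, 256.6]]
top -55 [[201.1, 247.1], [194.8, 255.5], [195.8, 255.5]]
```

The plate is gone from everywhere clockwise of about −76°. The reaction moment (−0.6 N m, against 0.1 hinge friction) and a force direction matching a plate normal near −60° both show it is pressed on its stop. I'll ease off a few degrees to relieve the side load while still pressing.

```bash
python3 -m inch '[[[0,0,0],0.2,1],[[0,0,0],0.2,1],[[0,0,0],0.2,1],[[0,0,0],0.2,1],[[0,0,0],0,1],[[0,0,0],0,1],[[0,0,0],0,1],[[0,0,0],0,1],[[0,0,0],0,1],[[0,0,0],0,1]]'; python3 m.py
```

```text
t: 27.7
eef_pos: [517.8, 62.7, 126.0]
tcp_rot: [-3.14, -0.004, 2.928]
ft_force: [-8.4, -4.0, 13.4]
opening: 0.256
grip_force: 32.2
27.7 [517.85  62.73 125.99] [-8.4 -4.  13.4] [-0.72   1.245 -0.419] 167.74 -1.362 -0.382
```

```bash
python3 -m inch '[[[0,0,0],0.2,1],[[0,0,0],0.2,1],[[0,0,0],0.1,1],[[0,0,0],0,1],[[0,0,0],0,1],[[0,0,0],0,1],[[0,0,0],0,1],[[0,0,0],0,1],[[0,0,0],0,1],[[0,0,0],0,1]]' >/dev/null; python3 m.py; python3 - <<'E'
from h import *
s=eyes.read_camera("side")
for k in("leg_top","mark","rim"): print(k,[(d["centre"],round(d["score"],2)) for d in eyes.spot_point(k,s) if abs(d["centre"][1]-260)<15 and 180<d["centre"][0]<225])
g0=cv2.imread("pics/crop7.png").astype(float).mean(2);print([round(float(g0[(r-165)*8+4,(260-220)*8+4])) for r in range(195,216)])
print([round(float(np.clip(s["pixels"][r,260].mean()*1.6+15,0,255))) for r in range(195,216)])
E
```

```text
28.95 [518.39  62.96 125.99] [-5.5 -3.4 12.1] [-0.394  0.893 -0.292] 165.25 -1.318 -0.25
leg_top [([198.8, 254.5], 0.48), ([213.9, 260.0], 0.32)]
mark [([214.5, 258.0], 0.51)]
rim [([211.1, 258.5], 0.89)]
[60, 57, 58, 61, 67, 62, 65, 66, 81, 99, 93, 88, 98, 99, 94, 94, 99, 92, 99, 87, 81]
[68, 48, 53, 65, 83, 107, 125, 135, 143, 137, 136, 134, 132, 133, 137, 130, 130, 123, 104, 97, 89]
```

```bash
python3 -c "
from cell import env
print(env.job_done())"
```

```text
the job is handed in; nothing more can be done
None
```

I handed the job in at about 29 s, with the leg still gripped about 45 mm down at the mark and the lever pressed against its stop; the hand hid the plate, so "fully closed" rests on the stop's reaction torque and force direction, and my first grip was too high to reach the lever, so I let the leg up and regripped lower before sweeping.

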